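# Find the hidden catch and open the formula keeper

## Robot

A 6-joint arm with a two-finger parallel gripper is mounted at the origin on the work surface. World frame = base frame: x ahead of the robot, y to its left, z up, the work surface at z = 0. Lengths are in m, angles in degrees, forces in N, time in s.
With the tool pointing down it reaches from about 0.3 to 0.85 m from the base axis. Payload 4.2 kg.
Tool frame: the origin (TCP) lies at the very end of the fingers, on their centre line; the grasp point (between the pads) lies 19 mm behind it; z points along the fingers, y is the line along which they close (so a half turn about z gives the same grasp; the last joint's range is limited). The gripper opens to 91 mm and grips with 3 to 60 N. Pads are 32 mm wide; open, the fingers measure 118 mm over their backs; the gripper's body (76 mm by 178 mm) begins 60 mm behind the grasp point.
Start: joints at [-1.146, 18.312, 89.639, -0, 72.044, -1.146], TCP at [0.575, 0, 0.214] pointing down, gripper open.
Joint ranges: [-177.97, 177.97], [-48.28, 115.42], [12.27, 149.76], [-77.06, 257.06], [2.81, 150.46], [-146.56, 146.56]. Speed limits (degrees/s): [147.25, 147.25, 180, 180, 180, 180].

## Interface

Orientations are given as a 3x3 rotation matrix whose columns are the frame's x, y, z axes.
In Python, from cell import arm gives the robot as it stands.
- The arm moves only by the shell command python3 -m pendant 'ROWS' [FORCE]. ROWS is JSON, one flat list of numbers, 7 for each row, row after row: the opening, from 0 (shut) to 1 (fully open), then the shift along the tool's x, y, z in mm, then the turn, a rotation vector about the tool's x, y, z in degrees. A call has 1 to 10 rows; each row shifts and turns the commanded pose from where the row before left it, along the tool's axes as they then stand; what a row does not reach is not made up. A row lasts 1/8 s, in which the tool goes at most 62.5 mm and 10.7 degrees, less where a joint would pass 70% of its speed; a pose out of reach is approached as far as the arm can. A call is refused whole if a number of a shift passes 62.5 or a number of a turn 10.7, either way. A call with a gripper value outside its range is refused whole. The fingers move at their own pace and stop on an object; FORCE is the grip in N (left out, the last holds). Time passes only in rows, so rows that do not move let the fingers close. It gives the time, the measured TCP pose, the force, the opening and the grip force at its end, in the units of the state.
- arm.observe(): the state, without advancing time (a new reading comes with each control period).
- arm.get_image(name): name is "scene" or "side" or "wrist"; returns a dict with "img" (384x512x3 uint8, red, green, blue), "camera_matrix" (3x3 intrinsics, pixels), "extrinsics" (4x4, takes a point from world to camera coordinates). Camera axes: x right, y down, z forward; pixel columns grow to the right and rows downward; lengths in m; the calibration is good to about 2 mm. A picture is of the moment at which its call begins. There is no depth.
- arm.finish_job(): hands the job in; it is judged then, once.
The state is a dict: "clock": time; "q": joint angles; "qvel": joint speeds; "effort": joint torques, N m; "ee_pos": TCP position; "tcp_rot": TCP orientation; "contact_force": force on the tool from outside, world axes, zero at the start; "torque": the same for the moment, N m; "finger_gap": finger opening in m; "grasp_force": force on a finger pad.
Only numpy, scipy, OpenCV 4.12 (cv2) and the standard library are available. Lean on these libraries where they do the work, as an engineer would, in place of code of your own. Each camera call takes 0.05 s, during which the arm holds its last target. There are 200 camera calls.

## Task

Open the white formula keeper: feel along its flat front deck for the flush square button concealed there and press it in, so that the flip lid springs ajar, then push the lid back with the outside of the fingers, past upright, until it stands fully open by itself. Leave the cup, bottle caps, scoop, bottle and everything else on the counter standing where they are.

Things in the scene. Friction and masses are not known exactly. Their poses are not given: they have to be found in the camera images.
- keeper: White plastic formula container, fixed to the counter, 170 (x) by 230 (y) by 100 (z) mm. Origin: centre of its underside; x points from its front (the robot's side) to its back, z up. The front part of its top, x from -85 to -20 mm, is a flat level deck at z = 100 mm; the flip lid covers the rest, its upper face level with the deck.
- deck (a point): Centre of the deck's face (keeper x = -50 mm, z = 100 mm). One concealed square button, 46 by 46 mm, same white plastic, face 1.5 mm below the deck, 1.5 mm gap around it, is centred at y = -81, -27, 27 or 81 mm from here along the keeper's y; which one changes and is not reported: see its faint outline, or feel where the rigid deck gives way.
- release (a joint): Travel of the concealed button, m: 0 = out, 0.005 = fully in, pressed straight down. A spring pushes it back: about 1.4 N starts it and 4.9 N takes it fully in. Pressed 3 to 4 mm in, it frees the lid. It comes back out when let go.
- lid (a joint): Angle of the flip lid, rad: 0 = shut and caught, 1.57 = upright, 1.95 = stop, fully open. Once freed, a weak spring raises it to 0.8 rad in about 1 s and to roughly 1 rad in 3 s, where hinge friction stops it; from there it needs only a light push (about 1 N) at its edge towards the keeper's +x, and past upright it stays where it is left.
- hinge (a point): Middle of the lid's hinge axis (keeper x = 83 mm, z = 94 mm), which runs along the keeper's y. The lid is a plain plate 101 mm (hinge to free edge) by 226 mm along y by 6 mm thick; when shut its underside is level with the axis.
- lid_edge (a point): Middle of the lid's free edge, in mid-thickness, 101 mm from the hinge axis. It rises and moves back as the lid opens.
- cup: Green sippy cup standing beside the keeper's -y side, 72 mm in diameter, 114 mm high, 112 mm over its two ears. Origin: centre of its underside. Not to be moved.
- cap0: White bottle cap, 40 mm in diameter, 18 mm high, lying in front of the keeper. Origin: centre of its underside. Not to be moved.
- cap1: White bottle cap like the other, lying beside the keeper's +y side. Not to be moved.
- scoop: Stainless measuring scoop lying in front of the keeper: bowl 38 mm in diameter, 24 mm high, flat handle along its x out to 91 mm. Origin: under the bowl's centre. Not to be moved.
- bottle: Feeding bottle standing at the keeper's +y side, 56 mm in diameter, 151 mm high. Origin: centre of its underside. Not to be moved.
- rack: Clear acrylic drying rack with slotted base and two bottles in it, fixed, 240 (x) by 170 (y) by 130 mm high. Origin: centre of its underside.

How it is judged:
By the outcome, as a careful person would: the job done as asked, in the order asked, and still so for the second after the job is handed in, with the robot touching nothing.
It also fails if it takes over 45 s, if anything falls off the work surface, if the arm or the gripper's body presses on something with over 40 N, if the wrist force passes 120 N, or if a joint passes its speed limit or range.

## Working session

There is one attempt and no reset: what is moved stays moved. The work goes in short steps, Python scripts to look and compute and a shell command to move; the robot and the scene stay as the last step left them, time stands still between calls to the robot, and variables do not carry over. Pictures are saved under pics/ and viewed, at most 10 in all, crops included, and the job is handed in when it is done.

```bash
mkdir -p pics; python3 - <<'E'
from cell import arm
import cv2,numpy as np,json
s=arm.observe();print(s["ee_pos"],s["tcp_rot"],s["clock"],s["contact_force"])
for n in("scene","side","wrist"):
    d=arm.get_image(n);cv2.imwrite(f"pics/{n}0.png",d["img"][:,:,::-1])
    np.savez(f"{n}0.npz",**d);print(n,np.round(d["camera_matrix"],1).tolist(),np.round(d["extrinsics"],3).tolist())
E
python3 -c "
import cv2,numpy as np
a=[cv2.imread(f'pics/{n}0.png') for n in('scene','side')]
"
```

```text
[ 5.74503846e-01 -4.40135968e-06  2.13133382e-01] [[ 1.31334038e-05  9.99998486e-01 -1.74027583e-03]
 [ 1.00000000e+00 -1.31339223e-05 -2.86498312e-07]
 [-3.09354526e-07 -1.74027583e-03 -9.99998486e-01]] 0.0 [ 0.59207556 -0.07766971  0.54335219]
scene [[374.1, 0.0, 256.1], [0.0, 374.1, 188.8], [0.0, 0.0, 1.0]] [[0.885, 0.466, 0.014, -0.412], [0.36, -0.664, -0.655, -0.222], [-0.296, 0.585, -0.755, 1.479], [0.0, 0.0, 0.0, 1.0]]
side [[406.6, 0.0, 252.5], [0.0, 406.6, 193.4], [0.0, 0.0, 1.0]] [[-0.998, -0.065, -0.001, 0.504], [-0.046, 0.732, -0.68, 0.19], [0.045, -0.678, -0.733, 0.937], [0.0, 0.0, 0.0, 1.0]]
wrist [[329.0, 0.0, 251.7], [0.0, 329.0, 190.4], [0.0, 0.0, 1.0]] [[1.0, 0.0, -0.001, -0.572], [0.001, -0.972, 0.235, -0.026], [-0.001, -0.235, -0.972, 0.39], [0.0, 0.0, 0.0, 1.0]]
```

View pics/scene0.png

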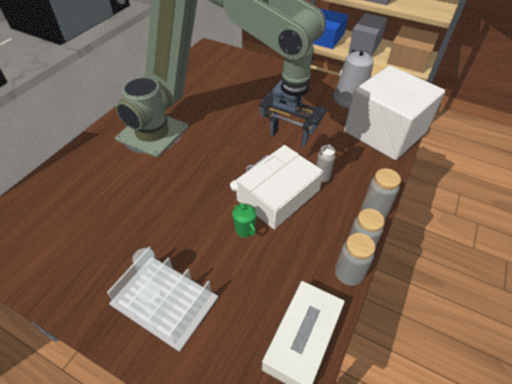

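View pics/side0.png

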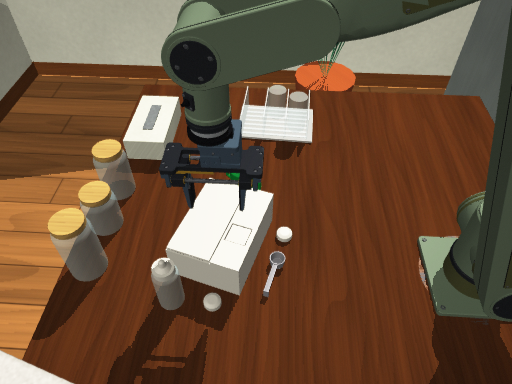

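View pics/wrist0.png

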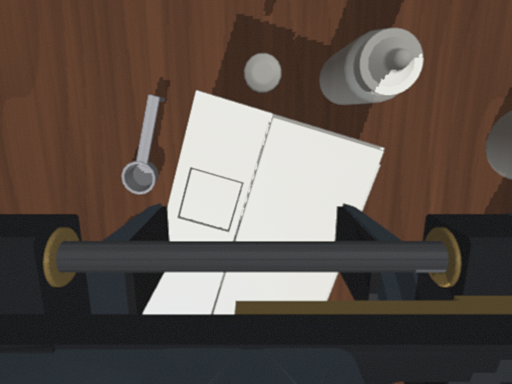

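The wrist view shows the keeper turned slightly, with the button outline at corners of about (189,168), (242,183), (229,231) and (178,215). The keeper's +y corners are at (197,92) and (383,150), and the lid seam runs from (272,117) to (212,314). The side view shows the same button near (238,234).

```bash
cat >h.py <<'E'
import numpy as np
def ray(d,uv,z):
    K,T=d["camera_matrix"],d["extrinsics"];R=T[:3,:3];c=-R.T@T[:3,3]
    v=R.T@np.linalg.inv(K)@[uv[0],uv[1],1];return c+v*(z-c[2])/v[2]
E
python3 - <<'E'
import numpy as np,cv2
from h import ray
P=lambda n,L,z:np.array([ray(np.load(n+"0.npz"),u,z) for u in L])[:,:2]
b=P("wrist",[(189,168),(242,183),(229,231),(178,215)],.0985);print("btn",b.round(4).tolist(),b.mean(0))
c=P("wrist",[(197,92),(383,150),(272,117),(212,314)],.1);print("corn",c.round(4).tolist())
sb=P("side",[(238,234)],.0985);print("side btn",sb)
ex=c[1]-c[0];ey=c[2]-c[3]
print("yaw",np.degrees(np.arctan2(ex[1],ex[0])),np.degrees(np.arctan2(-ey[0],ey[1])),np.linalg.norm(ex))
for yaw in [np.arctan2(ex[1],ex[0])]:
    R=np.array([[np.cos(yaw),-np.sin(yaw)],[np.sin(yaw),np.cos(yaw)]])
    k=c[0]-R@[-.085,.115];print("keeper",k,"btn local",(b.mean(0)-k)@R,"side",(sb-k)@R,"corner2",(c[1]-k)@R)
s=P("side",[(205,184),(273,193),(239,289),(169,254)],.1);print("side corners",s.round(4).tolist())
E
```

```text
btn [[0.5169, 0.0178], [0.5634, 0.0044], [0.5511, -0.0408], [0.5049, -0.0254]] [ 0.53406971 -0.01100789]
corn [[0.5266, 0.0818], [0.6851, 0.0339], [0.5891, 0.0616], [0.5332, -0.1263]]
side btn [[ 0.53745179 -0.01192094]]
yaw -16.822087813971642 -16.546717615012106 0.16559824055491323
keeper [ 0.57471201 -0.05285046] btn local [-0.05101241  0.02829013] side [[-0.04751082  0.02839493]] corner2 [0.08059824 0.115     ]
side corners [[0.6319, -0.1585], [0.4642, -0.1388], [0.5233, 0.1241], [0.6782, 0.051]]
```

```bash
python3 -m pendant '[0,-12,-39.5,0,0,0,0, 0,0,0,0,0,0,8.4, 0,0,0,0,0,0,8.3, 0,0,0,45,0,0,0, 0,0,0,45,0,0,0, 0,0,0,0,0,0,0, 0,0,0,0,0,0,0]' 10
python3 - <<'E'
from cell import arm
import cv2
s=arm.observe();print(s["ee_pos"],s["tcp_rot"].round(3) if hasattr(s["tcp_rot"],"round") else s["tcp_rot"],s["finger_gap"],s["contact_force"])
a=[arm.get_image(n)["img"][:,:,::-1] for n in("wrist","side")]
cv2.imwrite("pics/b.png",cv2.resize(cv2.hconcat(a),(800,300)))
E
```

```text
clock: 1.02
ee_pos: [0.5366, -0.012, 0.1253]
tcp_rot: [[0.287, 0.958, 0.002], [0.958, -0.287, -0.0], [0.001, 0.002, -1.0]]
contact_force: [0.9, -0.3, 0.2]
finger_gap: 0.0238
grasp_force: 0.0
[ 0.53663683 -0.01204444  0.12531326] [[ 0.287  0.958  0.002]
 [ 0.958 -0.287 -0.   ]
 [ 0.001  0.002 -1.   ]] 0.023803750502590492 [ 0.89406829 -0.32464667  0.24176244]
```

View pics/b.png

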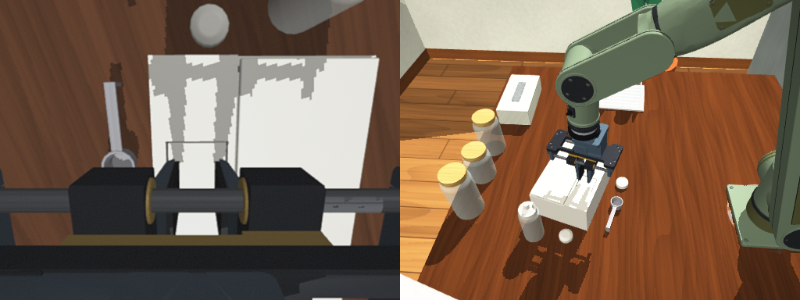

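The fingers are over the button, whose outline is at about (166–228,142) in the left panel, and they're aligned with the keeper. They're still closing.

```bash
python3 -m pendant '[0,0,0,0,0,0,0, 0,0,0,0,0,0,0, 0,0,0,0,0,0,0, 0,0,0,12,0,0,0, 0,0,0,11,0,0,0, 0,0,0,0,0,0,0]' ; python3 -m pendant '[0,0,0,3,0,0,0, 0,0,0,1,0,0,0, 0,0,0,0,0,0,0]'
```

```text
clock: 1.88
ee_pos: [0.5346, -0.012, 0.0996]
tcp_rot: [[0.287, 0.958, -0.003], [0.958, -0.287, 0.0], [-0.001, -0.003, -1.0]]
contact_force: [-0.1, -0.4, -0.6]
finger_gap: 0.0002
grasp_force: 0.0
clock: 2.25
ee_pos: [0.5356, -0.012, 0.0972]
tcp_rot: [[0.287, 0.958, 0.0], [0.958, -0.287, 0.0], [0.0, 0.0, -1.0]]
contact_force: [-0.5, -0.1, 2.4]
finger_gap: 0.0001
grasp_force: 1.0
```

The surface gives about 1.3 mm at 2.4 N, so this is the button. I'll press fully, then retract straight up.

```bash
python3 -m pendant '[0,0,0,2,0,0,0, 0,0,0,1.5,0,0,0, 0,0,0,0,0,0,0]'; python3 - <<'E'
from cell import arm
import cv2
a=[arm.get_image(n)["img"][:,:,::-1] for n in("wrist","side")]
cv2.imwrite("pics/c.png",cv2.resize(cv2.hconcat(a),(800,300)))
E
```

```text
clock: 2.62
ee_pos: [0.5356, -0.012, 0.0938]
tcp_rot: [[0.287, 0.958, 0.0], [0.958, -0.287, 0.0], [0.0, 0.0, -1.0]]
contact_force: [-0.9, -0.6, 4.7]
finger_gap: 0.0004
grasp_force: 2.5
```

View pics/c.png

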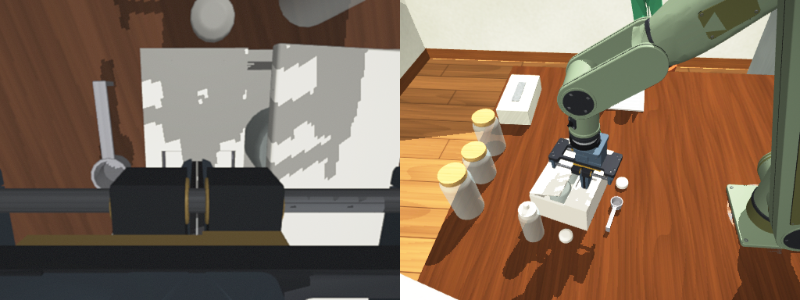

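The lid has sprung ajar, with its edge visible near (275,90) in the left panel. I'll retract and let it rise.

```bash
python3 -m pendant '[0,0,0,-30,0,0,0, 0,0,-10,-31,0,0,0, 0,0,0,0,0,0,0, 0,0,0,0,0,0,0, 0,0,0,0,0,0,0, 0,0,0,0,0,0,0, 0,0,0,0,0,0,0, 0,0,0,0,0,0,0, 0,0,0,0,0,0,0, 0,0,0,0,0,0,0]'; python3 -m pendant '[0,0,0,0,0,0,0, 0,0,0,0,0,0,0, 0,0,0,0,0,0,0, 0,0,0,0,0,0,0, 0,0,0,0,0,0,0, 0,0,0,0,0,0,0, 0,0,0,0,0,0,0, 0,0,0,0,0,0,0, 0,0,0,0,0,0,0, 0,0,0,0,0,0,0]'; python3 - <<'E'
from cell import arm
import cv2
a=[arm.get_image(n)["img"][:,:,::-1] for n in("wrist","side")]
cv2.imwrite("pics/d.png",cv2.resize(cv2.hconcat(a),(800,300)))
E
```

```text
clock: 3.98
ee_pos: [0.526, -0.0091, 0.1545]
tcp_rot: [[0.287, 0.958, 0.0], [0.958, -0.287, -0.0], [0.0, 0.0, -1.0]]
contact_force: [0.7, -0.4, 0.7]
finger_gap: 0.0004
grasp_force: 0.0
clock: 5.22
ee_pos: [0.526, -0.0091, 0.1545]
tcp_rot: [[0.287, 0.958, 0.0], [0.958, -0.287, 0.0], [0.0, 0.0, -1.0]]
contact_force: [0.3, -0.4, -0.7]
finger_gap: 0.0008
grasp_force: 0.0
```

View pics/d.png

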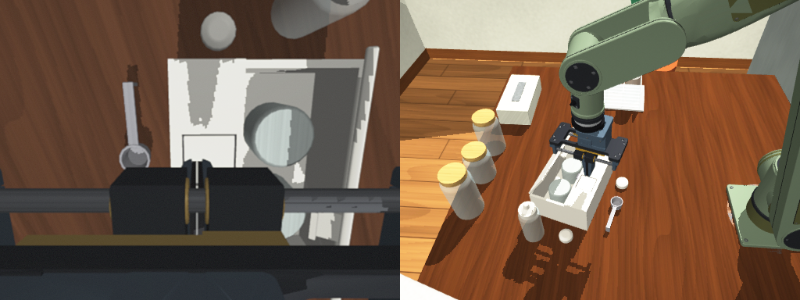

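```bash
python3 -m pendant '[0,0,30,0,0,0,0, 0,0,30,0,0,0,0, 0,0,10,0,0,0,0, 0,0,8,0,0,0,0, 0,0,8,0,0,0,0, 0,0,8,0,0,0,0, 0,0,8,0,0,0,0, 0,0,8,0,0,0,0, 0,0,8,0,0,0,0]'; python3 -m pendant '[0,0,7,0,0,0,0, 0,0,7,0,0,0,0, 0,0,0,0,0,0,0]'; python3 -m pendant '[0,0,5,0,0,0,0, 0,0,4,0,0,0,0, 0,0,0,0,0,0,0]'
```

```text
clock: 6.45
ee_pos: [0.6395, -0.0432, 0.1545]
tcp_rot: [[0.287, 0.958, 0.0], [0.958, -0.287, -0.0], [0.0, 0.0, -1.0]]
contact_force: [-0.7, 0.3, 0.8]
finger_gap: 0.0005
grasp_force: 0.2
clock: 6.82
ee_pos: [0.6529, -0.0472, 0.1543]
tcp_rot: [[0.287, 0.958, 0.0], [0.958, -0.287, -0.0], [0.0, 0.0, -1.0]]
contact_force: [1.1, -0.7, -0.2]
finger_gap: 0.0006
grasp_force: 0.0
clock: 7.2
ee_pos: [0.6613, -0.0498, 0.1544]
tcp_rot: [[0.287, 0.958, 0.0], [0.958, -0.287, -0.0], [-0.0, 0.0, -1.0]]
contact_force: [0.4, -0.1, -0.3]
finger_gap: 0.0003
grasp_force: 0.0
```

```bash
python3 - <<'E'
from cell import arm
import cv2
a=[arm.get_image(n)["img"][:,:,::-1] for n in("wrist","side")]
cv2.imwrite("pics/e.png",cv2.resize(cv2.hconcat(a),(800,300)))
E
```

```text
(no output)
```

View pics/e.png

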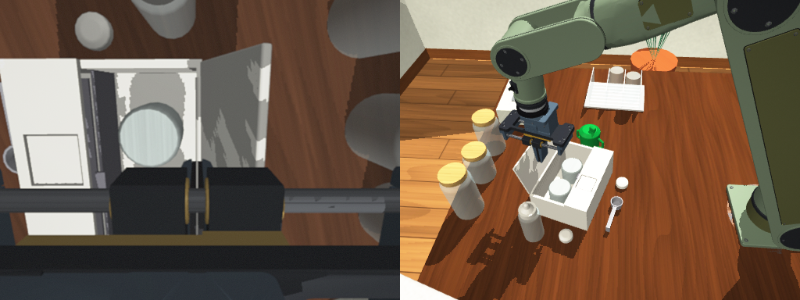

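The lid is past upright: its edge runs from about (270,43) to (265,165), and the free face is ahead of the fingers. I'll push gently on until it meets the stop.

```bash
for i in 1; do python3 -m pendant '[0,0,4,0,0,0,0, 0,0,4,0,0,0,0, 0,0,0,0,0,0,0]'; done; python3 - <<'E'
from cell import arm
import numpy as np
from h import ray
d=arm.get_image("wrist");import cv2;cv2.imwrite("pics/f.png",d["img"][:,:,::-1]);np.savez("f.npz",**d)
E
```

```text
clock: 7.68
ee_pos: [0.6688, -0.052, 0.1543]
tcp_rot: [[0.287, 0.958, -0.0], [0.958, -0.287, 0.0], [0.0, -0.0, -1.0]]
contact_force: [0.2, -0.9, 0.0]
finger_gap: 0.0005
grasp_force: 0.2
```

View pics/f.png

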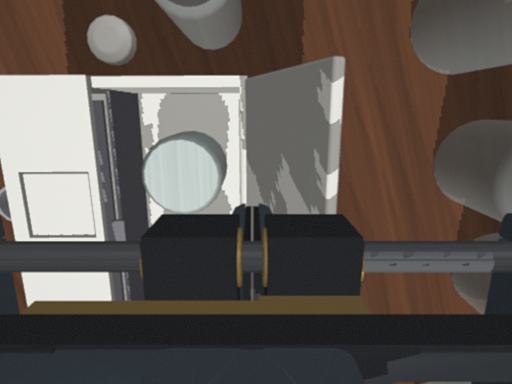

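```bash
python3 -m pendant '[0,0,3,0,0,0,0, 0,0,3,0,0,0,0, 0,0,0,0,0,0,0]';python3 -m pendant '[0,0,3,0,0,0,0, 0,0,0,0,0,0,0]'; cat >ang.py <<'E'
from cell import arm
import numpy as np,cv2,sys
from h import ray
d=arm.get_image("wrist");cv2.imwrite(sys.argv[1],d["img"][:,:,::-1])
T,K=d["extrinsics"],d["camera_matrix"];a=np.radians(-16.7);c,s=np.cos(a),np.sin(a)
for th in(1.6,1.75,1.85,1.95):
    o=[]
    for r,n in((.101,0),(.101,.006)):
        x=.083-r*np.cos(th)+n*np.sin(th);z=.094+r*np.sin(th)+n*np.cos(th)
        p=T[:3]@[.5747+c*x-s*.113,-.0529+s*x+c*.113,z,1];p=K@p;o.append((p[:2]/p[2]).round())
    print(th,o)
E
python3 ang.py pics/g.png
```

```text
clock: 8.1
ee_pos: [0.6748, -0.0523, 0.154]
tcp_rot: [[0.287, 0.958, 0.0], [0.958, -0.287, 0.002], [0.002, -0.0, -1.0]]
contact_force: [0.7, 4.9, -2.6]
finger_gap: 0.0003
grasp_force: 2.6
clock: 8.35
ee_pos: [0.6768, -0.053, 0.1542]
tcp_rot: [[0.287, 0.958, -0.001], [0.958, -0.287, 0.003], [0.002, -0.002, -1.0]]
contact_force: [-1.8, 6.1, -1.3]
finger_gap: 0.0006
grasp_force: 2.7
1.6 [array([226.,  61.]), array([242.,  61.])]
1.75 [array([267.,  62.]), array([282.,  62.])]
1.85 [array([292.,  63.]), array([306.,  64.])]
1.95 [array([315.,  64.]), array([328.,  65.])]
```

View pics/g.png

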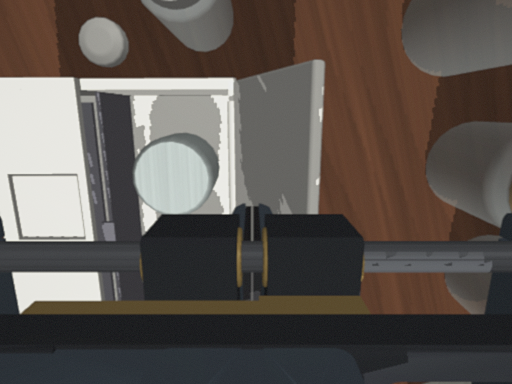

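```bash
python3 -m pendant '[0,0,-10,0,0,0,0, 0,0,-20,0,0,0,0, 0,0,-30,0,0,0,0, 0,0,-30,-40,0,0,0, 0,0,-40,-40,0,0,0, 0,0,-40,0,0,0,0, 0,0,0,0,0,0,0, 0,0,0,0,0,0,0, 0,0,0,0,0,0,0, 0,0,0,0,0,0,0]'; python3 ang.py pics/w.png; python3 - <<'E'
from cell import arm
import cv2
a=[cv2.imread("pics/w.png")]+[arm.get_image(n)["img"][:,:,::-1] for n in("side",)]
cv2.imwrite("pics/i.png",cv2.resize(cv2.hconcat(a),(800,300)))
E
```

```text
clock: 9.65
ee_pos: [0.5151, -0.006, 0.234]
tcp_rot: [[0.288, 0.958, -0.0], [0.958, -0.288, -0.0], [-0.0, -0.0, -1.0]]
contact_force: [-0.5, 0.0, 0.2]
finger_gap: 0.0002
grasp_force: 0.0
1.6 [array([514.,  78.]), array([524.,  78.])]
1.75 [array([537.,  78.]), array([545.,  78.])]
1.85 [array([550.,  79.]), array([557.,  79.])]
1.95 [array([560.,  79.]), array([566.,  79.])]
```

View pics/i.png

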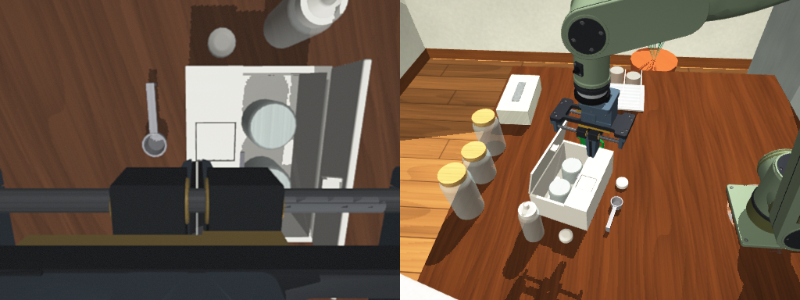

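The pictures show the lid leaning forward again, with its edge near (368,60), which is about 1.3 rad. The finger knuckles overhung the lid's edge and dragged it back as I retreated. I'll push again with the fingertips higher, then leave upward first. All ten views are used, so the remaining checks will be numeric.

```bash
python3 -m pendant '[0,0,0,32,0,0,0, 0,0,0,32,0,0,0, 0,0,30,0,0,0,0, 0,0,30,0,0,0,0, 0,0,30,0,0,0,0, 0,0,10,0,0,0,0, 0,0,8,0,0,0,0, 0,0,8,0,0,0,0, 0,0,8,0,0,0,0, 0,0,8,0,0,0,0]';python3 -m pendant '[0,0,8,0,0,0,0, 0,0,8,0,0,0,0, 0,0,8,0,0,0,0, 0,0,0,0,0,0,0]'; python3 -m pendant '[0,0,5,0,0,0,0, 0,0,4,0,0,0,0, 0,0,0,0,0,0,0]'
```

```text
clock: 11.0
ee_pos: [0.6411, -0.0436, 0.1708]
tcp_rot: [[0.287, 0.958, 0.0], [0.958, -0.287, 0.0], [0.0, 0.0, -1.0]]
contact_force: [-1.0, 0.3, -0.4]
finger_gap: 0.0007
grasp_force: 0.2
clock: 11.5
ee_pos: [0.6645, -0.0507, 0.1701]
tcp_rot: [[0.287, 0.958, 0.0], [0.958, -0.287, -0.0], [-0.0, 0.0, -1.0]]
contact_force: [0.6, -0.4, -0.7]
finger_gap: 0.0005
grasp_force: 0.0
clock: 11.88
ee_pos: [0.6709, -0.0527, 0.1701]
tcp_rot: [[0.288, 0.958, -0.004], [0.958, -0.288, 0.001], [-0.0, -0.005, -1.0]]
contact_force: [-5.0, 0.7, 0.8]
finger_gap: 0.0003
grasp_force: 2.4
```

Now there's a clean 5 N along −x, which suggests the stop. I'll check the lid edge numerically.

```bash
python3 ang.py pics/j.png; cat >prof.py <<'E'
import cv2,sys
m=cv2.cvtColor(cv2.imread(sys.argv[1]),cv2.COLOR_BGR2HSV)
for r in map(int,sys.argv[2:]):
    on=(m[r,:,1]<60)&(m[r,:,2]>60);e=[i for i in range(1,512) if on[i]!=on[i-1]];print(r,e)
E
python3 prof.py pics/j.png 75 85 100 120; echo ref g; python3 prof.py pics/g.png 75 85 100
```

```text
1.6 [array([243.,  64.]), array([257.,  64.])]
1.75 [array([279.,  64.]), array([292.,  64.])]
1.85 [array([301.,  65.]), array([314.,  65.])]
1.95 [array([322.,  66.]), array([333.,  66.])]
75 [263, 331, 435, 449]
85 [1, 330]
100 [4, 118, 122, 123, 134, 136, 141, 329]
120 [4, 120, 143, 328, 462]
ref g
75 [253, 325, 435, 454]
85 [324]
100 [101, 116, 117, 129, 324]
```

The lid edge is at column 331, against 333 predicted for 1.95 rad, so it's at the stop. I'll back off slightly, go straight up, then move away.

```bash
python3 -m pendant '[0,0,-3,0,0,0,0, 0,0,0,-10,0,0,0, 0,0,0,-20,0,0,0, 0,0,0,-30,0,0,0, 0,0,0,-30,0,0,0, 0,0,0,0,0,0,0]'; python3 ang.py pics/k.png; python3 prof.py pics/k.png 80 90 100 110 120 140
```

```text
clock: 12.68
ee_pos: [0.6717, -0.0526, 0.2645]
tcp_rot: [[0.287, 0.958, 0.009], [0.958, -0.287, -0.001], [0.002, 0.009, -1.0]]
contact_force: [0.0, -1.5, -1.1]
finger_gap: 0.0005
grasp_force: 0.0
1.6 [array([245.,  83.]), array([253.,  83.])]
1.75 [array([266.,  83.]), array([274.,  83.])]
1.85 [array([280.,  84.]), array([288.,  84.])]
1.95 [array([293.,  84.]), array([300.,  84.])]
80 [379, 424]
90 [68, 299]
100 [70, 150, 162, 299]
110 [54, 150, 163, 298]
120 [56, 67, 72, 151, 163, 298, 408, 464]
140 [59, 71, 75, 153, 165, 297, 387, 440]
```

```bash
python3 -m pendant '[0,0,0,-20,0,0,0, 0,0,-30,0,0,0,0, 0,0,-40,0,0,0,0, 0,0,-30,0,0,0,0, 0,0,0,0,0,0,0, 0,0,0,0,0,0,0, 0,0,0,0,0,0,0, 0,0,0,0,0,0,0]'; python3 ang.py pics/l.png; python3 prof.py pics/l.png 95 105 115 125; python3 - <<'E'
from cell import arm
import cv2,numpy as np
from h import ray
for n in("scene","side"):
    a=cv2.imread(f"pics/{n}0.png");b=np.ascontiguousarray(arm.get_image(n)["img"][:,:,::-1])
    for nm,i in(("0",a),("1",b)):
        h=cv2.cvtColor(i,cv2.COLOR_BGR2HSV)
        g=cv2.inRange(h,(50,150,60),(80,255,255));print(n,nm,"cup",cv2.boundingRect(g))
        if n=="side":
            for o,(x0,y0,x1,y1) in dict(cap0=(274,222,296,245),cap1=(200,290,225,314),scoop=(260,248,290,300),bottle=(150,257,188,310)).items():
                w=cv2.inRange(h[y0:y1,x0:x1],(0,0,90),(180,75,255));m=cv2.moments(w,True);print(o,round(m["m10"]/m["m00"],1),round(m["m01"]/m["m00"],1),m["m00"])
E
```

```text
clock: 13.72
ee_pos: [0.5745, -0.0237, 0.2799]
tcp_rot: [[0.288, 0.958, -0.0], [0.958, -0.288, -0.0], [-0.0, -0.0, -1.0]]
contact_force: [0.0, -0.5, 0.5]
finger_gap: 0.0004
grasp_force: 0.0
1.6 [array([383.,  84.]), array([391.,  84.])]
1.75 [array([402.,  84.]), array([409.,  84.])]
1.85 [array([414.,  85.]), array([420.,  85.])]
1.95 [array([424.,  85.]), array([430.,  85.])]
95 [178, 428]
105 [179, 427]
115 [145, 156, 179, 426]
125 [146, 157, 180, 425, 471]
scene 0 cup (233, 204, 22, 32)
scene 1 cup (233, 204, 22, 32)
side 0 cup (226, 60, 105, 129)
cap0 9.9 11.9 199.0
cap1 11.9 11.4 270.0
scoop 13.3 21.3 334.0
bottle 17.3 18.7 1122.0
side 1 cup (226, 6, 137, 183)
cap0 9.8 11.9 200.0
cap1 11.9 11.5 276.0
scoop 13.4 20.9 384.0
bottle 19.3 23.2 1528.0
```

```bash
python3 -c "
from cell import arm
print(arm.finish_job())"
```

```text
the job is handed in; nothing more can be done
None
```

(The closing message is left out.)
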